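Set out a soldering kit in order of height

TASK

Set out the four things for the next repair (flux bottle, plug-in adapter, solder reel, tip cleaner tin) along the row of round pads in order of height: the tallest on the pad next to the red end block, then the next tallest, down to the lowest by the grey end block. Stand each one upright in the middle of its own pad, and do not let the flux bottle tip over on the way.

Things in the scene. Friction and masses are not known exactly. Their poses are not given: they have to be found in the camera images.
- flux_bottle: white squeeze bottle with yellow label, red cap and red needle, 105 mm tall in all, standing; body round, 35 mm across up to 66 mm height, cap 19 mm across up to 84 mm, needle 4 mm thick above. 0.06 kg. Take it by the upper body (46 to 66 mm) so that the needle stays clear of the gripper. Origin at the centre of its underside, z up.
- adapter: white plug-in power adapter standing with its two metal prongs up, 77 mm tall with the prongs; the case is a box 30 mm (x) by 44 mm (y) by 62 mm high. 0.085 kg. Origin under the case, 2 mm from its middle along x, z up; at the start its y axis (the 44 mm width) lies within 0.5 rad of the world y axis.
- solder_reel: reel of silvery solder wire with white flanges, standing on a flange, 54 mm across and 46 mm tall (to be gripped as a plain cylinder). 0.42 kg. Origin at the centre of its underside, z up.
- tip_tin: pale grey round tip cleaner tin with closed lid, 50 mm across and 24 mm tall, the lowest of the four. 0.05 kg. Origin at the centre of its underside, z up.
- pad_a: round black rubber pad with a thin white ring, 60 mm across and 2 mm thick, fixed to the strip, its top 6 mm above the bench; origin at the centre of its underside. One of four identical pads in a straight row 95 mm apart: this is the one at the robot's left end (most positive y).
- pad_b: round black rubber pad with a thin white ring, 60 mm across and 2 mm thick, fixed to the strip, its top 6 mm above the bench; origin at the centre of its underside. One of four identical pads in a straight row 95 mm apart: this is the second from the robot's left.
- pad_c: round black rubber pad with a thin white ring, 60 mm across and 2 mm thick, fixed to the strip, its top 6 mm above the bench; origin at the centre of its underside. One of four identical pads in a straight row 95 mm apart: this is the third from the robot's left.
- pad_d: round black rubber pad with a thin white ring, 60 mm across and 2 mm thick, fixed to the strip, its top 6 mm above the bench; origin at the centre of its underside. One of four identical pads in a straight row 95 mm apart: this is the one at the robot's right end (most negative y).
- red_end: red plastic end block with two screw heads, 64 x 26 mm and 18 mm tall, fixed at one end of the row's aluminium strip (80 x 490 mm, 4 mm thick), 72 mm beyond the outermost pad on that side; it may be at the left or the right end. Origin at the centre of its underside, 4 mm above the bench.
- grey_end: grey end block of the same shape and size as the red one, fixed at the other end of the strip. Origin at the centre of its underside, 4 mm above the bench.

How it is judged:
At the end, for the whole second after the job is handed in: Counted from the red end block: flux bottle on the first pad, adapter on the second, solder reel on the third, tip tin on the fourth; each with its origin within 15 mm of its pad's centre, standing on the pad (origin 3 to 10 mm above the bench), upright within 0.1 rad, and at rest (((horizontal distance between red_end and pad_a below 0.12 m and horizontal distance between flux_bottle and pad_a below 0.015 m and horizontal distance between adapter and pad_b below 0.015 m and horizontal distance between solder_reel and pad_c below 0.015 m and horizontal distance between tip_tin and pad_d below 0.015 m) or (horizontal distance between red_end and pad_d below 0.12 m and horizontal distance between flux_bottle and pad_d below 0.015 m and horizontal distance between adapter and pad_c below 0.015 m and horizontal distance between solder_reel and pad_b below 0.015 m and horizontal distance between tip_tin and pad_a below 0.015 m)) and height (world z) of flux_bottle between 0.003 and 0.01 m and angle between each of flux_bottle, adapter, solder_reel, tip_tin's own z axis and vertical below 0.1 rad and linear speed of each of flux_bottle, adapter, solder_reel, tip_tin below 0.02 m/s and angular speed of each of flux_bottle, adapter, solder_reel, tip_tin below 0.6 rad/s and height (world z) of adapter between 0.003 and 0.01 m and height (world z) of solder_reel between 0.003 and 0.01 m and height (world z) of tip_tin between 0.003 and 0.01 m); the robot touches nothing.
It fails at once if the flux bottle tips over (leans more than 0.7 rad) (angle between flux_bottle's own z axis and vertical above 0.7 rad).
It also fails if it takes over 104 s, if anything falls off the work surface, if the arm or the gripper's body presses on something with over 40 N, if the wrist force passes 120 N, or if a joint passes its speed limit or range.

ROBOT

A 7-joint arm with a two-finger parallel gripper is mounted at the origin on a cart in front of the work surface, level with it; the furniture and walls round the work are solid. World frame = base frame: x ahead of the robot, y to its left, z up, the work surface at z = 0. Lengths are in m, angles in rad, forces in N, time in s.
With the tool pointing down it reaches from about 0.4 to 0.85 m from the base axis. Payload 4.5 kg.
Tool frame: the origin (TCP) lies midway between the tips of the shut fingers; the grasp point (between the pads) lies 19 mm behind it (r.grip_point_offset is the distance from the TCP to the grasp point, in m); z points along the fingers, y is the line along which they close (so a half turn about z gives the same grasp; the last joint's range is limited). The gripper opens to 88 mm and grips with 3 to 60 N. Pads are 18 mm wide; open, the fingers measure 123 mm over their backs; the gripper's body (75 mm by 187 mm) begins 45 mm behind the grasp point.
Start: joints at [1.158, 0.689, -0.195, 1.565, 0.157, 0.902, -0.215], TCP at [0.27, -0.564, 0.239] pointing down, gripper open.
Joint ranges: [-3.01, 3.01], [-0.46, 2.08], [-1.47, 1.51], [0.13, 2.56], [-1, 4.14], [0.04, 2.09], [-2.66, 2.66]. Speed limits (rad/s): [2.57, 2.57, 3.14, 3.14, 3.14, 3.14, 3.14].

INTERFACE

Orientations are given as a unit quaternion [x, y, z, w].
In Python, from plant import r, optics gives the robot as it stands.
- The arm moves only by the shell command python3 -m pendant 'ROWS' [OPENING] [FORCE]. ROWS is JSON, a list of rows, each a list of 6 numbers: the shift along the tool's x, y, z as a fraction of full scale, then the turn, a rotation vector about the tool's x, y, z as a fraction of full scale. A call has 1 to 5 rows; each row shifts and turns the commanded pose from where the row before left it, along the tool's axes as they then stand; what a row does not reach is not made up. Full scale, the value 1, is 0.025 m for a shift and pi rad for a turn. A row lasts 1/12 s, in which the tool goes at most 41.7 mm and 7.16 degrees, less where a joint would pass 70% of its speed; a pose out of reach is approached as far as the arm can. A call with a number of a shift or a turn outside -1 to 1 is refused whole. A call with a gripper value outside its range is refused whole. OPENING is the opening, from -1 (shut) to 1 (fully open), set as the call begins (- or left out, the last holds). The fingers move at their own pace and stop on an object; FORCE is the grip in N (left out, the last holds). Time passes only in rows, so rows that do not move let the fingers close. It gives the time, the measured TCP pose, the force, the opening and the grip force at its end, in the units of the state.
- r.get_state(): the state, without advancing time (a new reading comes with each control period).
- optics.snapshot(name): name is "scene" or "top" or "wrist"; returns (picture, depth): 384x512x3 uint8, blue, green, red; 384x512 float32, m along the optical axis (not along the pixel's ray), 0 where there is no reading.
- optics.calibration(name): a dict with "vfov" (degrees; the focal length in pixels is half the picture's height over the tangent of half this angle, whatever the lens; pixels are square), "cx", "cy" (the principal point, pixels), "cam_to_world" (4x4, takes a point from camera to world coordinates); the wrist camera has in their place "tool_from_camera" (4x4, takes a point from camera to tool coordinates, whose origin is the TCP and whose axes are the flange's). Camera axes: x right, y up, looking along -z (the intrinsics and any distortion apply to the point x, -y, -z); pixel columns grow to the right and rows downward; lengths in m; the calibration is good to about 2 mm. A picture is of the moment at which its call begins: read the wrist's pose just before it. calibration takes no time and is no camera call.
- r.finish_job(): hands the job in; it is judged then, once.
The state is a dict: "clock": time; "q": joint angles; "qd": joint speeds; "joint_torque": joint torques, N m; "tool_pos": TCP position; "eef_rot": TCP orientation; "contact_force": force on the tool from outside, world axes, zero at the start; "moment": the same for the moment, N m; "opening": opening from 0.0 (shut) to 1.0 (fully open); "finger_force": force on a finger pad.
Only numpy, scipy, OpenCV 4.12 (cv2) and the standard library are available. Lean on these libraries where they do the work, as an engineer would, in place of code of your own. Each camera call takes 0.05 s, during which the arm holds its last target. There are 200 camera calls.

## Working session

There is one attempt and no reset: what is moved stays moved. The work goes in short steps, Python scripts to look and compute and a shell command to move; the robot and the scene stay as the last step left them, time stands still between calls to the robot, and variables do not carry over. Pictures are saved under pics/ and viewed, at most 14 in all, crops included, and the job is handed in when it is done.

```bash
ls; mkdir -p pics
python3 - <<'E'
from plant import r, optics
import cv2
s=r.get_state(); print(s)
for n in("scene","top"):
    p,d=optics.snapshot(n); cv2.imwrite(f"pics/{n}0.png",p); c=optics.calibration(n); print(n,c)
print(optics.calibration("wrist"), r.grip_point_offset)
E
```

```text
pics
{'clock': 0.0, 'q': array([ 1.15781306,  0.68998617, -0.19454777,  1.56636588,  0.15733049,
        0.90251719, -0.21509549]), 'qd': array([7.70230406e-05, 1.89832914e-04, 5.70352233e-04, 8.66986794e-04,
       1.36192425e-04, 6.06492905e-04, 3.31918226e-04]), 'joint_torque': array([-2.20872180e-04, -5.27551746e+01, -1.26656268e+00, -1.53425735e+01,
       -5.25402557e-02,  6.64131498e-03,  1.62667666e-04]), 'tool_pos': array([ 0.26972341, -0.56308131,  0.23790372]), 'eef_rot': array([ 9.75136119e-01,  2.21604753e-01, -2.76864307e-04, -8.97662285e-04]), 'contact_force': array([ 0.34818529, -0.94478689,  0.46295155]), 'moment': array([ 0.00038674,  0.04844498, -0.02590959]), 'finger_force': 0.0, 'opening': 0.9989424412541212}
scene {'vfov': 42.341515686672324, 'cx': 262.95678701276483, 'cy': 192.2310572242331, 'cam_to_world': array([[-0.85355534,  0.20689114, -0.47816246, -0.22073271],
       [-0.52086311, -0.3600635 ,  0.77398702,  1.2249976 ],
       [-0.01203779,  0.90969794,  0.41509608,  0.69977712],
       [ 0.        ,  0.        ,  0.        ,  1.        ]])}
top {'vfov':
[... 177 characters left out ...]
  [-9.99980988e-01, -6.13585100e-03,  6.12248506e-04,
        -3.32902733e-03],
       [-4.45634283e-04,  1.70940075e-01,  9.85281326e-01,
         1.14860046e+00],
       [ 0.00000000e+00,  0.00000000e+00,  0.00000000e+00,
         1.00000000e+00]])}
{'vfov': 67.49709946176127, 'cx': 254.36774220681943, 'cy': 188.04453362941865, 'tool_from_camera': array([[-7.99781769e-04,  9.66178486e-01,  2.57873019e-01,
         6.70552672e-02],
       [ 9.99999333e-01,  5.57876894e-04,  1.01124415e-03,
         8.43573446e-06],
       [ 8.33180947e-04,  2.57873656e-01, -9.66178288e-01,
        -1.46367012e-01],
       [ 0.00000000e+00,  0.00000000e+00,  0.00000000e+00,
         1.00000000e+00]])} 0.0187
```

View pics/top0.png

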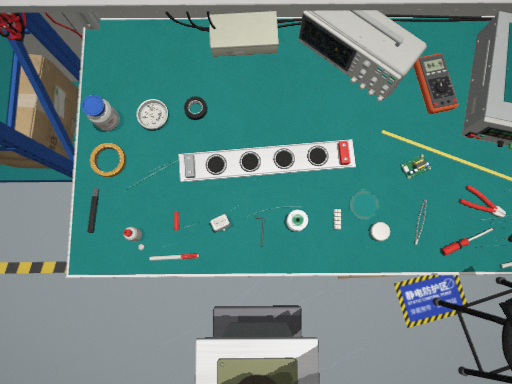

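View pics/scene0.png

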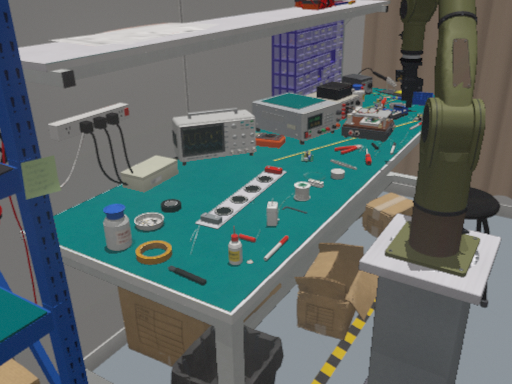

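The top view shows the red block at the right end (345,153) and the grey one at the left (188,165). The pads are at about (216,164), (250,161), (284,158) and (318,156). The flux bottle is at (132,234), the adapter at (220,223), the reel at (297,220) and the tin at (380,231). Next I'll measure them with depth.

```bash
cat > h.py <<'E'
import numpy as np, cv2
from plant import r, optics
from scipy.spatial.transform import Rotation as R
def world(n, c=None):
    """picture and per-pixel world points"""
    s=r.get_state(); p,d=optics.snapshot(n); c=optics.calibration(n)
    f=192/np.tan(np.radians(c["vfov"])/2)
    if n=="wrist":
        T=np.eye(4);T[:3,:3]=R.from_quat(s["eef_rot"]).as_matrix();T[:3,3]=s["tool_pos"];M=T@c["tool_from_camera"]
    else: M=c["cam_to_world"]
    v,u=np.mgrid[:384,:512]
    P=np.stack([(u-c["cx"])/f*d,-(v-c["cy"])/f*d,-d],-1)
    W=P@M[:3,:3].T+M[:3,3]; W[d==0]=np.nan
    return p,W,M,f,c
E
python3 - <<'E'
from h import *
p,W,M,f,c=world("top"); np.save("W0.npy",W)
cv2.imwrite("pics/crop0.png",cv2.resize(p[130:260,110:410],None,fx=2.6,fy=2.6,interpolation=cv2.INTER_CUBIC))
for n,(u,v) in dict(flux=(132,234),ad=(220,223),reel=(297,220),tin=(380,231),a=(216,164),b=(250,161),c=(284,158),d=(318,156),red=(345,153),grey=(188,165),bench=(250,200)).items(): print(n,W[v,u].round(4))
Z=W[...,2]
for n,(u,v,lo,hi) in dict(flux=(132,234,.03,.075),ad=(220,223,.05,.07),reel=(297,220,.036,.06),tin=(380,231,.015,.04)).items():
    m=np.zeros(Z.shape,bool); m[v-18:v+18,u-18:u+18]=1; m&=(Z>lo)&(Z<hi)
    Q=W[m]; print(n,m.sum(),Q.min(0).round(3),Q.max(0).round(3),((Q.min(0)+Q.max(0))/2).round(4),Q.mean(0).round(4), cv2.minAreaRect((Q[:,:2]*1000).astype(np.float32)))
# ring/pads: dark pixels
g=p.max(2)
for u,v in((216,164),(250,161),(284,158),(318,156)):
    m=np.zeros(Z.shape,bool); m[v-14:v+15,u-14:u+15]=1; m&=g<90
    n,l,st,ce=cv2.connectedComponentsWithStats(m.astype(np.uint8)); k=1+st[1:,4].argmax(); print(ce[k],st[k,2:],W[l==k].mean(0).round(4))
E
```

```text
flux [0.4168 0.3205 0.0562]
ad [0.4428 0.0923 0.0669]
reel [ 0.4512 -0.1076  0.0476]
tin [ 0.4229 -0.3308  0.0223]
a [0.6134 0.1106 0.0032]
b [0.6218 0.0158 0.0015]
c [ 0.6279 -0.0789  0.0093]
d [ 0.6339 -0.1742  0.0058]
red [ 0.6381 -0.2467  0.0209]
grey [0.6063 0.1852 0.0238]
bench [0.5115 0.0161 0.0023]
flux 130 [0.404 0.31  0.032] [0.438 0.341 0.074] [0.4212 0.3253 0.0531] [0.4189 0.3203 0.0544] ((420.2167663574219, 324.4578857421875), (29.850540161132812, 34.28464126586914), 78.49172973632812)
ad 189 [0.428 0.07  0.053] [0.467 0.117 0.069] [0.4474 0.0932 0.0612] [0.4465 0.0933 0.0615] ((446.4842529296875, 93.85002899169922), (29.116901397705078, 42.819007873535156), 26.037324905395508)
reel 326 [ 0.428 -0.135  0.04 ] [ 0.478 -0.084  0.052] [ 0.4529 -0.1093  0.0461] [ 0.4531 -0.1094  0.0459] ((452.8531494140625, -109.19054412841797), (50.398948669433594, 50.71096420288086), 88.39710998535156)
tin 281 [ 0.399 -0.356  0.016] [ 0.447 -0.307  0.028] [ 0.4232 -0.3313  0.022 ] [ 0.4234 -0.3311  0.0225] ((423.7974853515625, -331.85552978515625), (48.07253646850586, 48.097049713134766), 38.179603576660156)
[215.46231156 164.09547739] [ 16  16 199] [nan nan nan]
[249.52525253 161.15656566] [ 16  16 198] [0.6204 0.017  0.0058]
[283.50753769 158.22110553] [ 16  16 199] [nan nan nan]
[317.25757576 155.38383838] [ 16  16 198] [nan nan nan]
```

View pics/crop0.png

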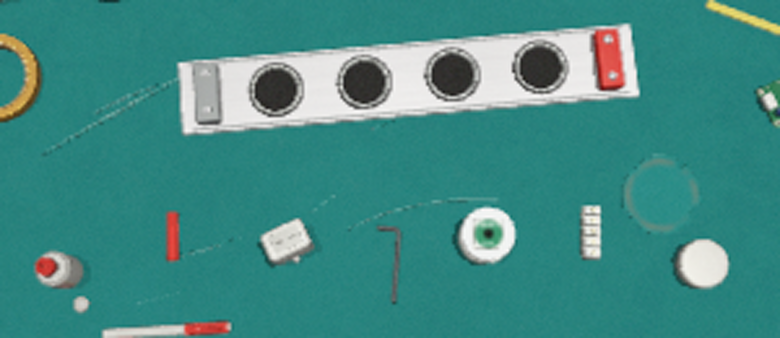

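The enlarged crop confirms the order: grey block, pads a to d, then the red block. So flux goes to d, adapter to c, reel to b and tin to a. The tin is at about (703,264) in the crop and nothing crowds it. I'll place low to high so the gripper body clears whatever is already down. First I turn the tool to line up with the row.

```bash
python3 -m pendant '[[0,0,0,0,0,0.03],[0,0,0,0,0,0.03],[0,0,0,0,0,0.03],[0,0,0,0,0,0.03],[0,0,0,0,0,0]]' 1 20
cat >> h.py <<'E'
def go(x,y,z,q=None):
    """tool-frame shift to a TCP target, in units of full scale (total)"""
    s=r.get_state(); m=R.from_quat(s["eef_rot"])
    X=m.as_matrix()[:,0]; Z=m.as_matrix()[:,2]
    print("t %.2f"%s["clock"],"tcp",s["tool_pos"].round(4),"yaw %.3f"%np.arctan2(X[1],X[0]),"tilt %.4f"%np.arccos(-Z[2]),"units",(m.inv().apply(np.array([x,y,z])-s["tool_pos"])/.025).round(2))
def ray(M,f,c,u,v,z):
    d=M[:3,:3]@np.array([(u-c["cx"])/f,-(v-c["cy"])/f,-1]); return M[:3,3]+d*(z-M[2,3])/d[2]
E
python3 - <<'E'
from h import *
p,W,M,f,c=world("top")
P=np.array([ray(M,f,c,u,v,.006) for u,v in((215.46,164.1),(249.53,161.16),(283.51,158.22),(317.26,155.38))])
print(P.round(4), np.linalg.norm(np.diff(P,axis=0),axis=1))
go(.4236,-.3315,.12)
E
```

```text
clock: 0.57
tool_pos: [0.2701, -0.5634, 0.2384]
eef_rot: [0.999, 0.034, -0.0, -0.0]
contact_force: [-0.1, -0.5, 0.1]
opening: 1.001
finger_force: 0.0
[[ 0.6125  0.1118  0.006 ]
 [ 0.6203  0.017   0.006 ]
 [ 0.6281 -0.0778  0.006 ]
 [ 0.6357 -0.1721  0.006 ]] [0.0951331  0.09510943 0.09466428]
t 0.62 tcp [ 0.2701 -0.5634  0.2384] yaw 0.072 tilt 0.0008 units [ 6.79 -8.81  4.74]
```

```bash
python3 -m pendant '[[0.7,-0.9,0.2,0,0,0],[0.7,-0.9,0.2,0,0,0],[0.7,-0.9,0.2,0,0,0],[0.7,-0.9,0.2,0,0,0],[0.7,-0.9,0.2,0,0,0]]' >/dev/null; python3 -m pendant '[[0.7,-0.9,0.2,0,0,0],[0.7,-0.9,0.2,0,0,0],[0.7,-0.9,0.2,0,0,0],[0.7,-0.9,0.2,0,0,0],[0.5,-0.7,0.2,0,0,0]]'>/dev/null;  python3 -m pendant '[[0,0,0,0,0,0],[0,0,0,0,0,0]]'
python3 - <<'E'
from h import *
p,W,M,f,c=world("wrist"); cv2.imwrite("pics/w1.png",p)
Z=W[...,2]; m=(Z>.017)&(Z<.032)&(abs(W[...,0]-.4236)<.05)&(abs(W[...,1]+.3315)<.05)
Q=W[m]; print(m.sum(),Q.min(0).round(4),Q.max(0).round(4),((Q.min(0)+Q.max(0))/2).round(4),Q.mean(0).round(4))
go(*Q.mean(0)[:2],.006)
E
```

```text
clock: 1.62
tool_pos: [0.4249, -0.3312, 0.1885]
eef_rot: [0.999, 0.038, -0.0, -0.0]
contact_force: [-0.6, -1.1, 0.1]
opening: 1.002
finger_force: 0.0
1574 [ 0.4013 -0.3567  0.0177] [ 0.4512 -0.3074  0.0259] [ 0.4262 -0.332   0.0218] [ 0.4272 -0.3318  0.0235]
t 1.67 tcp [ 0.424  -0.3328  0.1887] yaw 0.072 tilt 0.0007 units [ 0.14 -0.03  7.31]
```

View pics/w1.png

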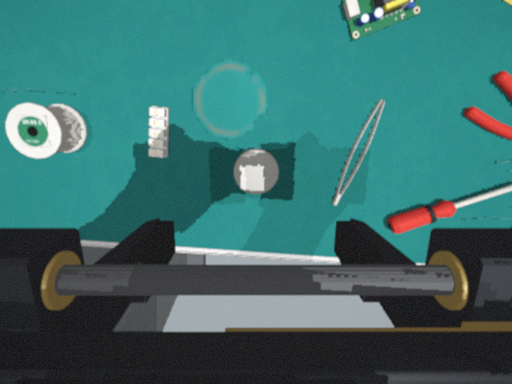

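The wrist view shows the tin at (256,171) under the fingers, with clear bench on both sides. Wrist and top measurements agree to about 2 mm. Going down to grip it.

```bash
python3 -m pendant '[[0.05,0,0.95,0,0,0],[0.03,0,0.95,0,0,0],[0,0,0.95,0,0,0],[0,0,0.95,0,0,0],[0,0,0.95,0,0,0]]' >/dev/null; python3 -m pendant '[[0,0,0.95,0,0,0],[0,0,0.85,0,0,0],[0,0,0.5,0,0,0],[0,0,0.3,0,0,0],[0,0,0,0,0,0]]';python3 -m pendant '[[0,0,0,0,0,0],[0,0,0,0,0,0],[0,0,0,0,0,0],[0,0,0,0,0,0],[0,0,0,0,0,0]]' -1 15 >/dev/null;python3 -m pendant '[[0,0,0,0,0,0],[0,0,0,0,0,0],[0,0,0,0,0,0],[0,0,0,0,0,0],[0,0,0,0,0,0]]'
```

```text
clock: 2.5
tool_pos: [0.4253, -0.3329, 0.004]
eef_rot: [0.999, 0.034, -0.001, -0.0]
contact_force: [-0.3, -0.3, 0.7]
opening: 1.001
finger_force: 0.0
clock: 3.33
tool_pos: [0.4266, -0.3323, 0.0054]
eef_rot: [0.999, 0.035, 0.0, 0.0]
contact_force: [-0.6, -0.7, 5.5]
opening: 0.565
finger_force: 15.0
```

```bash
python3 -m pendant '[[0,0,-0.5,0,0,0],[0,0,-1,0,0,0],[0,0,-1,0,0,0],[0,0,-1,0,0,0],[0,0,0,0,0,0]]'
python3 -c "
from h import *
go(.6125,.1118,.012)"
```

```text
clock: 3.75
tool_pos: [0.4281, -0.3338, 0.0968]
eef_rot: [0.999, 0.035, 0.003, 0.002]
contact_force: [0.7, -1.0, -0.0]
opening: 0.566
finger_force: 15.0
t 3.75 tcp [ 0.4281 -0.3338  0.0968] yaw 0.069 tilt 0.0070 units [  8.57 -17.28   3.36]
```

```bash
python3 -m pendant '[[0.47,-0.95,0,0,0,0],[0.47,-0.95,0,0,0,0],[0.47,-0.95,0,0,0,0],[0.47,-0.95,0,0,0,0],[0.47,-0.95,0,0,0,0]]' >/dev/null;python3 -m pendant '[[0.47,-0.95,0,0,0,0],[0.47,-0.95,0,0,0,0],[0.47,-0.95,0,0,0,0],[0.47,-0.95,0,0,0,0],[0.47,-0.95,0,0,0,0]]' >/dev/null;python3 -m pendant '[[0.47,-0.95,0,0,0,0],[0.47,-0.95,0,0,0,0],[0.47,-0.95,0,0,0,0],[0.47,-0.95,0,0,0,0],[0.47,-0.95,0,0,0,0]]' >/dev/null; python3 -m pendant '[[0.47,-0.95,0,0,0,0],[0.47,-0.95,0,0,0,0],[0.47,-0.95,0,0,0,0],[0,0,0,0,0,0],[0,0,0,0,0,0]]'; python3 -m pendant '[[0,0,0,0,0,0],[0,0,0,0,0,0],[0,0,0,0,0,0]]' >/dev/null
python3 - <<'E'
from h import *
p,W,M,f,c=world("wrist"); cv2.imwrite("pics/w2.png",p)
go(.6125,.1118,.0118)
E
```

```text
clock: 5.42
tool_pos: [0.6072, 0.1114, 0.092]
eef_rot: [0.999, 0.037, -0.0, -0.001]
contact_force: [-0.7, -0.1, -0.8]
opening: 0.561
finger_force: 15.0
t 5.72 tcp [0.6072 0.1073 0.0925] yaw 0.068 tilt 0.0010 units [ 0.23 -0.17  3.23]
```

View pics/w2.png

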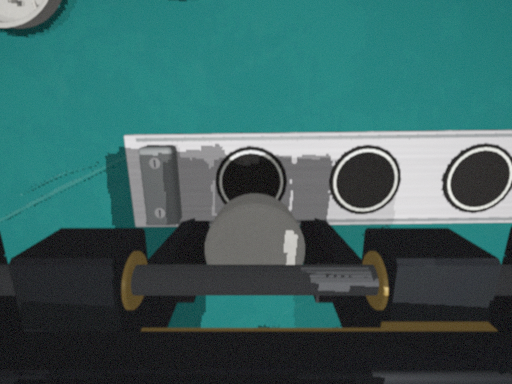

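Pad a's ring is centred at (251,180), b at (365,179) and c at (480,178), with the tin gripped square. I'll cross-check the pad positions from this view.

Run:
```python
from h import *
s=r.get_state(); c=optics.calibration("wrist"); f=192/np.tan(np.radians(c["vfov"])/2)
T=np.eye(4);T[:3,:3]=R.from_quat(s["eef_rot"]).as_matrix();T[:3,3]=s["tool_pos"];M=T@c["tool_from_camera"]
for u,v in((251,180),(365,179),(480,178)): print(ray(M,f,c,u,v,.006).round(4))
go(.6125,.1118,.0118)
```

```text
[0.6186 0.1115 0.006 ]
[0.6258 0.0169 0.006 ]
[ 0.633  -0.0783  0.006 ]
t 5.72 tcp [0.6072 0.1073 0.0925] yaw 0.068 tilt 0.0010 units [ 0.23 -0.17  3.23]
```

```bash
python3 -m pendant '[[0.33,-0.17,0.6,0,0,0],[0,0,0.8,0,0,0],[0,0,0.8,0,0,0],[0,0,0.6,0,0,0],[0,0,0.2,0,0,0]]' >/dev/null;python3 -m pendant '[[0,0,0,0,0,0],[0,0,0,0,0,0],[0,0,0.2,0,0,0],[0,0,0,0,0,0],[0,0,0,0,0,0]]'
```

```text
clock: 6.55
tool_pos: [0.6157, 0.1139, 0.013]
eef_rot: [0.999, 0.035, 0.0, -0.0]
contact_force: [0.1, -0.2, -0.1]
opening: 0.559
finger_force: 15.0
```

```bash
python3 -m pendant '[[0,0.05,0.05,0,0,0],[0,0,0,0,0,0],[0,0,0,0,0,0]]';python3 -m pendant '[[0,0,0,0,0,0],[0,0,0,0,0,0],[0,0,0,0,0,0],[0,0,0,0,0,0],[0,0,0,0,0,0]]' 0.45;python3 -m pendant '[[0,0,-0.3,0,0,0],[0,0,-0.8,0,0,0],[0,0,-1,0,0,0],[0,0,-1,0,0,0],[0,0,-1,0,0,0]]' 
python3 -c "
from h import *
go(.4534,-.1094,.15)"
```

```text
clock: 6.8
tool_pos: [0.6157, 0.1124, 0.0115]
eef_rot: [0.999, 0.035, 0.0, 0.0]
contact_force: [0.5, -0.6, 0.2]
opening: 0.561
finger_force: 15.0
clock: 7.22
tool_pos: [0.6155, 0.1126, 0.0112]
eef_rot: [0.999, 0.035, 0.0, 0.0]
contact_force: [1.0, 0.2, 0.2]
opening: 0.724
finger_force: 0.0
clock: 7.63
tool_pos: [0.6153, 0.1125, 0.1152]
eef_rot: [0.999, 0.035, -0.0, 0.0]
contact_force: [-0.5, 0.4, -0.3]
opening: 0.728
finger_force: 0.0
t 7.63 tcp [0.6153 0.1125 0.1152] yaw 0.070 tilt 0.0001 units [-7.08  8.4  -1.39]
```

```bash
python3 -m pendant '[[-0.78,0.93,-0.15,0,0,0],[-0.78,0.93,-0.15,0,0,0],[-0.78,0.93,-0.15,0,0,0],[-0.78,0.93,-0.15,0,0,0],[-0.78,0.93,-0.15,0,0,0]]' 1 >/dev/null; python3 -m pendant '[[-0.78,0.93,-0.15,0,0,0],[-0.78,0.93,-0.15,0,0,0],[-0.78,0.93,-0.15,0,0,0],[-0.78,0.93,-0.15,0,0,0],[0,0,0,0,0,0]]'>/dev/null;  python3 -m pendant '[[0,0,0,0,0,0],[0,0,0,0,0,0],[0,0,0,0,0,0]]'
python3 - <<'E'
from h import *
p,W,M,f,c=world("wrist"); cv2.imwrite("pics/w3.png",p)
Z=W[...,2]; m=(Z>.040)&(Z<.053)&(abs(W[...,0]-.4534)<.05)&(abs(W[...,1]+.1094)<.05)
Q=W[m]; print(m.sum(),Q.min(0).round(4),Q.max(0).round(4),((Q.min(0)+Q.max(0))/2).round(4),Q.mean(0).round(4))
go(*((Q.min(0)+Q.max(0))/2)[:2],.012)
p,W,M,f,c=world("top")
g=(p.min(2)>110)&(abs(W[...,0]-.61)<.035)&(abs(W[...,1]-.112)<.035)&(W[...,2]>.018)
Q=W[g];print("tin",g.sum(),Q.min(0).round(4),Q.max(0).round(4))
E
```

```text
clock: 8.72
tool_pos: [0.4562, -0.1072, 0.1476]
eef_rot: [0.999, 0.036, 0.001, -0.0]
contact_force: [0.0, -0.1, -0.3]
opening: 1.002
finger_force: 0.0
2726 [ 0.4297 -0.1357  0.0426] [ 0.4831 -0.0828  0.0495] [ 0.4564 -0.1093  0.0461] [ 0.457  -0.1089  0.0467]
t 8.77 tcp [ 0.4561 -0.1071  0.1475] yaw 0.072 tilt 0.0011 units [0.   0.09 5.42]
tin 259 [0.5879 0.089  0.0192] [0.6361 0.1358 0.0343]
```

The tin now reads centred at (0.612, 0.112), right on pad a. Next is the reel.

```bash
python3 -m pendant '[[0,0.08,0.9,0,0,0],[0,0,0.95,0,0,0],[0,0,0.95,0,0,0],[0,0,0.95,0,0,0],[0,0,0.95,0,0,0]]' >/dev/null; python3 -m pendant '[[0,0,0.5,0,0,0],[0,0,0.3,0,0,0],[0,0,0,0,0,0],[0,0,0,0,0,0],[0,0,0,0,0,0]]';python3 -m pendant '[[0,0,0,0,0,0],[0,0,0,0,0,0],[0,0,0,0,0,0],[0,0,0,0,0,0],[0,0,0,0,0,0]]' -1 40 >/dev/null;python3 -m pendant '[[0,0,0,0,0,0],[0,0,0,0,0,0],[0,0,0,0,0,0],[0,0,0,0,0,0],[0,0,0,0,0,0]]'; python3 -m pendant '[[0,0,-0.4,0,0,0],[0,0,-0.8,0,0,0],[0,0,-1,0,0,0],[0,0,-1,0,0,0],[0,0,-0.5,0,0,0]]' >/dev/null; python3 -m pendant '[[0,0,0,0,0,0],[0,0,0,0,0,0],[0,0,0,0,0,0]]'
python3 -c "
from h import *
go(.6228,.017,.016)"
```

```text
clock: 9.65
tool_pos: [0.4568, -0.1106, 0.0115]
eef_rot: [0.999, 0.035, -0.0, -0.0]
contact_force: [-0.1, 0.0, -0.5]
opening: 1.0
finger_force: 0.0
clock: 10.48
tool_pos: [0.4562, -0.1104, 0.0109]
eef_rot: [0.999, 0.035, -0.001, -0.0]
contact_force: [0.2, 1.4, 4.7]
opening: 0.602
finger_force: 40.0
clock: 11.15
tool_pos: [0.4557, -0.1107, 0.1026]
eef_rot: [0.999, 0.035, -0.002, -0.0]
contact_force: [-0.3, 0.4, -3.5]
opening: 0.603
finger_force: 40.0
t 11.15 tcp [ 0.4557 -0.1107  0.1026] yaw 0.070 tilt 0.0033 units [ 7.03 -4.63  3.44]
```

```bash
python3 -m pendant '[[0.88,-0.58,0,0,0,0],[0.88,-0.58,0,0,0,0],[0.88,-0.58,0,0,0,0],[0.88,-0.58,0,0,0,0],[0.88,-0.58,0,0,0,0]]' >/dev/null; python3 -m pendant '[[0.88,-0.58,0,0,0,0],[0.88,-0.58,0,0,0,0],[0.88,-0.58,0,0,0,0],[0,0,0,0,0,0],[0,0,0,0,0,0]]' >/dev/null;  python3 -m pendant '[[0,0,0,0,0,0],[0,0,0,0,0,0],[0,0,0.8,0,0,0],[0,0,1,0,0,0],[0,0,0.9,0,0,0]]'>/dev/null; python3 -m pendant '[[0,0,0.3,0,0,0],[0,0,0,0,0,0],[0,0,0,0,0,0],[0,0,0,0,0,0],[0,0,0,0,0,0]]'
python3 -c "
from h import *
go(.6228,.017,.017)"
```

```text
clock: 12.82
tool_pos: [0.6248, 0.0172, 0.0295]
eef_rot: [0.999, 0.035, 0.0, -0.0]
contact_force: [0.3, 0.2, -3.3]
opening: 0.605
finger_force: 40.0
t 12.82 tcp [0.6248 0.0172 0.0295] yaw 0.070 tilt 0.0009 units [-0.08  0.    0.5 ]
```

```bash
python3 -m pendant '[[-0.05,0,0.25,0,0,0],[0,0,0.2,0,0,0],[0,0,0,0,0,0],[0,0,0,0,0,0],[0,0,0,0,0,0]]';python3 -c "
from h import *
go(.6228,.017,.017)"
```

```text
clock: 13.23
tool_pos: [0.6225, 0.0172, 0.0167]
eef_rot: [0.999, 0.035, -0.001, -0.0]
contact_force: [0.5, 0.6, -2.9]
opening: 0.608
finger_force: 40.0
t 13.23 tcp [0.6225 0.0172 0.0167] yaw 0.070 tilt 0.0016 units [ 0.01  0.01 -0.01]
```

```bash
python3 -m pendant '[[0,0,0.03,0,0,0],[0,0,0,0,0,0],[0,0,0,0,0,0]]';python3 -m pendant '[[0,0,0,0,0,0],[0,0,0,0,0,0],[0,0,0,0,0,0],[0,0,0,0,0,0],[0,0,0,0,0,0]]' 0.5;python3 -m pendant '[[0,0,-0.4,0,0,0],[0,0,-0.9,0,0,0],[0,0,-1,0,0,0],[0,0,-1,0,0,0],[0,0,-1,0,0,0]]' >/dev/null;python3 -m pendant '[[0,0,-0.7,0,0,0],[0,0,0,0,0,0],[0,0,0,0,0,0]]'
python3 -c "
from h import *
p,W,M,f,c=world('top')
for z0,x,y in((.02,.6125,.1118),(.043,.6203,.017)):
  g=(p.min(2)>80)&(abs(W[...,0]-x)<.035)&(abs(W[...,1]-y)<.035)&(W[...,2]>z0)&(W[...,2]<z0+.015)
  Q=W[g];print(g.sum(),Q.min(0).round(4),Q.max(0).round(4),((Q.min(0)+Q.max(0))/2).round(4))
go(.449,.094,.15)"
```

```text
clock: 13.48
tool_pos: [0.6225, 0.0173, 0.0166]
eef_rot: [0.999, 0.035, -0.001, -0.0]
contact_force: [-1.5, 0.2, 4.3]
opening: 0.607
finger_force: 40.0
clock: 13.9
tool_pos: [0.6223, 0.0173, 0.0158]
eef_rot: [0.999, 0.035, -0.001, -0.0]
contact_force: [-0.2, -0.2, 0.7]
opening: 0.749
finger_force: 0.0
clock: 14.57
tool_pos: [0.6233, 0.0172, 0.1423]
eef_rot: [0.999, 0.035, 0.0, -0.0]
contact_force: [0.1, -0.1, -1.2]
opening: 0.749
finger_force: 0.0Traceback (most recent call last):
  File "<string>", line 6, in <module>
    Q=W[g];print(g.sum(),Q.min(0).round(4),Q.max(0).round(4),((Q.min(0)+Q.max(0))/2).round(4))
                         ~~~~~^^^
    return umr_minimum(a, axis, None, out, keepdims, initial, where)
ValueError: zero-size array to reduction operation minimum which has no identity
```

```bash
python3 -m pendant '[[0,0,-0.1,0,0,-0.03],[0,0,-0.1,0,0,-0.03],[0,0,-0.1,0,0,-0.03],[0,0,-0.1,0,0,-0.03],[0,0,0,0,0,0]]' 1;python3 -c "
from h import *
go(.448,.0939,.16)"
```

```text
clock: 15.03
tool_pos: [0.6218, 0.0171, 0.1498]
eef_rot: [0.975, 0.223, -0.002, -0.001]
contact_force: [0.4, -0.1, -0.4]
opening: 0.996
finger_force: 0.0
t 15.03 tcp [0.6218 0.0171 0.1498] yaw 0.449 tilt 0.0042 units [-4.93 -5.79 -0.38]
```

```bash
python3 -m pendant '[[-0.8,-0.95,0,0,0,0],[-0.8,-0.95,0,0,0,0],[-0.8,-0.95,0,0,0,0],[-0.8,-0.95,0,0,0,0],[-0.8,-0.95,-0.2,0,0,0]]' >/dev/null; python3 -m pendant '[[-0.8,-0.95,-0.2,0,0,0],[0,0,0,0,0,0],[0,0,0,0,0,0],[0,0,0,0,0,0],[0,0,0,0,0,0]]'
python3 - <<'E'
from h import *
p,W,M,f,c=world("wrist"); cv2.imwrite("pics/w4.png",p)
Z=W[...,2]; m=(Z>.056)&(Z<.068)&(abs(W[...,0]-.448)<.05)&(abs(W[...,1]-.094)<.05)
Q=W[m]; print(m.sum(),cv2.minAreaRect((Q[:,:2]*1000).astype(np.float32)),Q.mean(0))
go(.449,.0939,.03)
p,W,M,f,c=world('top')
for z0,x,y in((.018,.6125,.1118),(.043,.6203,.017)):
  g=(p.min(2)>80)&(abs(W[...,0]-x)<.035)&(abs(W[...,1]-y)<.035)&(W[...,2]>z0)&(W[...,2]<z0+.02)
  Q=W[g];print(Q.min(0).round(4),Q.max(0).round(4),((Q.min(0)+Q.max(0))/2).round(4)) if g.sum() else print(0)
E
```

```text
clock: 15.87
tool_pos: [0.4541, 0.0933, 0.1609]
eef_rot: [0.975, 0.22, -0.0, -0.0]
contact_force: [0.1, 0.7, 0.3]
opening: 1.004
finger_force: 0.0
1480 ((450.78521728515625, 94.94505310058594), (29.374956130981445, 44.0709228515625), 25.27726173400879) [0.45191142 0.09535577 0.06219038]
t 15.92 tcp [0.4541 0.0933 0.161 ] yaw 0.445 tilt 0.0011 units [-0.17 -0.11  5.24]
[0.5921 0.0888 0.0221] [0.6368 0.1353 0.0345] [0.6144 0.112  0.0283]
[ 0.5935 -0.0092  0.0461] [0.6466 0.0417 0.0577] [0.62   0.0163 0.0519]
```

View pics/w4.png

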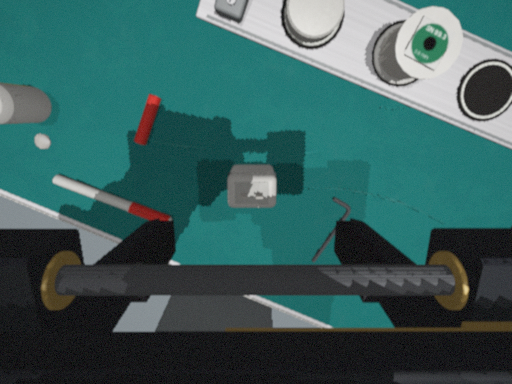

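The view shows the tin and reel standing on their pads at about (313,12) and (428,42). The adapter at (252,187) is square to the fingers. I'll grip it at about 47 mm height so the prongs stay clear.

```bash
python3 -m pendant '[[-0.14,-0.1,0.9,0,0,0],[0,0,1,0,0,0],[0,0,1,0,0,0],[0,0,1,0,0,0],[0,0,0.9,0,0,0]]' >/dev/null; python3 -m pendant '[[0,0,0.45,0,0,0],[0,0,0,0,0,0],[0,0,0,0,0,0]]';python3 -m pendant '[[0,0,0,0,0,0],[0,0,0,0,0,0],[0,0,0,0,0,0],[0,0,0,0,0,0],[0,0,0,0,0,0]]' -1 20 >/dev/null;python3 -m pendant '[[0,0,0,0,0,0],[0,0,0,0,0,0],[0,0,0,0,0,0],[0,0,0,0,0,0],[0,0,0,0,0,0]]'; python3 -m pendant '[[0,0,-0.4,0,0,0],[0,0,-0.8,0,0,0],[0,0,-1,0,0,0],[0,0,-1,0,0,0],[0,0,-0.6,0,0,0]]' >/dev/null; python3 -m pendant '[[0,0,0,0,0,0.03],[0,0,0,0,0,0.03],[0,0,0,0,0,0.03],[0,0,0,0,0,0.03],[0,0,0,0,0,0]]'
python3 -c "
from h import *
go(.6305,-.078,.05)"
```

```text
clock: 16.63
tool_pos: [0.4486, 0.0942, 0.0295]
eef_rot: [0.975, 0.221, -0.001, -0.0]
contact_force: [0.0, -0.5, 1.0]
opening: 1.0
finger_force: 0.0
clock: 17.47
tool_pos: [0.4486, 0.0946, 0.0303]
eef_rot: [0.975, 0.221, -0.001, -0.0]
contact_force: [0.5, -0.5, 5.1]
opening: 0.497
finger_force: 20.0
clock: 18.3
tool_pos: [0.4481, 0.0947, 0.1255]
eef_rot: [0.999, 0.034, -0.001, -0.0]
contact_force: [0.5, 0.1, -1.4]
opening: 0.499
finger_force: 20.0
t 18.30 tcp [0.4481 0.0947 0.1255] yaw 0.068 tilt 0.0023 units [6.82 7.39 3.  ]
```

```bash
python3 -m pendant '[[0.85,0.92,0,0,0,0],[0.85,0.92,0,0,0,0],[0.85,0.92,0,0,0,0],[0.85,0.92,0,0,0,0],[0.85,0.92,0,0,0,0]]' >/dev/null; python3 -m pendant '[[0.85,0.92,0,0,0,0],[0.85,0.92,0,0,0,0],[0.85,0.92,0,0,0,0],[0,0,0,0,0,0],[0,0,0,0,0,0]]' >/dev/null;  python3 -m pendant '[[0,0,0,0,0,0],[0,0,0,0,0,0],[0,0,0.8,0,0,0],[0,0,1,0,0,0],[0,0,0.9,0,0,0]]'>/dev/null; python3 -m pendant '[[0,0,0.3,0,0,0],[0,0,0,0,0,0],[0,0,0,0,0,0],[0,0,0,0,0,0],[0,0,0,0,0,0]]'
python3 -c "
from h import *
go(.6305,-.078,.036)"
```

```text
clock: 19.97
tool_pos: [0.6319, -0.0771, 0.0513]
eef_rot: [0.999, 0.035, 0.0, -0.0]
contact_force: [-0.1, 0.6, -1.0]
opening: 0.496
finger_force: 20.0
t 19.97 tcp [ 0.6319 -0.0771  0.0513] yaw 0.070 tilt 0.0008 units [-0.06  0.03  0.61]
```

```bash
python3 -m pendant '[[-0.05,0.02,0.3,0,0,0],[0,0,0.25,0,0,0],[0,0,0,0,0,0],[0,0,0,0,0,0],[0,0,0,0,0,0]]'; python3 -m pendant '[[0,0,0.05,0,0,0],[0,0,0,0,0,0],[0,0,0,0,0,0]]'
```

```text
clock: 20.38
tool_pos: [0.6296, -0.0777, 0.0357]
eef_rot: [0.999, 0.035, -0.001, -0.0]
contact_force: [0.5, -0.5, -0.3]
opening: 0.495
finger_force: 20.0
clock: 20.63
tool_pos: [0.6296, -0.0777, 0.0357]
eef_rot: [0.999, 0.035, -0.001, -0.0]
contact_force: [-1.9, -0.3, 7.3]
opening: 0.496
finger_force: 20.0
```

```bash
python3 -m pendant '[[0,0,-0.05,0,0,0],[0,0,0,0,0,0],[0,0,0,0,0,0],[0,0,0,0,0,0],[0,0,0,0,0,0]]' 0.3;python3 -m pendant '[[0,0,-0.4,0,0,0],[0,0,-0.9,0,0,0],[0,0,-1,0,0,0],[0,0,-1,0,0,0],[0,0,-1,0,0,0]]' >/dev/null;python3 -m pendant '[[0,0,-1,0,0,0],[0,0,-0.7,0,0,0],[0,0,0,0,0,0]]' 1
python3 -c "
from h import *
go(.422,.3245,.19)"
```

```text
clock: 21.05
tool_pos: [0.6294, -0.0776, 0.0357]
eef_rot: [0.999, 0.035, -0.001, -0.0]
contact_force: [-0.1, -0.0, -0.4]
opening: 0.646
finger_force: 0.0
clock: 21.72
tool_pos: [0.6325, -0.0782, 0.1908]
eef_rot: [0.999, 0.035, 0.003, 0.0]
contact_force: [0.9, -0.3, -0.5]
opening: 0.853
finger_force: 0.0
t 21.72 tcp [ 0.6325 -0.0782  0.1908] yaw 0.070 tilt 0.0065 units [ -7.28 -16.65  -0.03]
```

```bash
python3 -m pendant '[[-0.4,-0.92,0,0,0,0],[-0.4,-0.92,0,0,0,0],[-0.4,-0.92,0,0,0,0],[-0.4,-0.92,0,0,0,0],[-0.4,-0.92,0,0,0,0]]' >/dev/null;python3 -m pendant '[[-0.4,-0.92,0,0,0,0],[-0.4,-0.92,0,0,0,0],[-0.4,-0.92,0,0,0,0],[-0.4,-0.92,0,0,0,0],[-0.4,-0.92,0,0,0,0]]' >/dev/null;python3 -m pendant '[[-0.4,-0.92,0,0,0,0],[-0.4,-0.92,0,0,0,0],[-0.4,-0.92,0,0,0,0],[-0.4,-0.92,0,0,0,0],[-0.4,-0.92,0,0,0,0]]' >/dev/null;python3 -m pendant '[[-0.4,-0.92,0,0,0,0],[-0.4,-0.92,0,0,0,0],[-0.4,-0.92,0,0,0,0],[0,0,0,0,0,0],[0,0,0,0,0,0]]' >/dev/null; python3 -m pendant '[[0,0,0,0,0,0],[0,0,0,0,0,0],[0,0,0,0,0,0]]'
python3 - <<'E'
from h import *
p,W,M,f,c=world("wrist"); cv2.imwrite("pics/w5.png",p)
Z=W[...,2]; n=(abs(W[...,0]-.422)<.04)&(abs(W[...,1]-.3245)<.04)
for lo,hi in((.02,.06),(.055,.07),(.076,.088)):
    Q=W[n&(Z>lo)&(Z<hi)]; print(lo,len(Q),Q.min(0).round(4),Q.max(0).round(4),((Q.min(0)+Q.max(0))/2).round(4),Q.mean(0).round(4)) if len(Q) else print(0)
go(.422,.3245,.0435)
p,W,M,f,c=world("top"); cv2.imwrite("pics/t5.png",cv2.resize(p[130:260,110:410],None,fx=2.6,fy=2.6))
E
```

```text
clock: 23.63
tool_pos: [0.4222, 0.3212, 0.1865]
eef_rot: [0.999, 0.034, -0.001, 0.0]
contact_force: [-0.2, -0.4, 0.1]
opening: 0.999
finger_force: 0.0
0.02 582 [0.4066 0.3111 0.0203] [0.4414 0.3447 0.06  ] [0.424  0.3279 0.0401] [0.4306 0.3282 0.0517]
0.055 411 [0.4092 0.3132 0.0551] [0.439  0.3433 0.0699] [0.4241 0.3282 0.0625] [0.4283 0.3283 0.0592]
0.076 273 [0.4158 0.3195 0.0765] [0.4331 0.3363 0.0852] [0.4244 0.3279 0.0809] [0.4251 0.3279 0.0801]
t 23.68 tcp [0.4221 0.3215 0.1865] yaw 0.068 tilt 0.0017 units [ 0.01 -0.12  5.72]
```

View pics/w5.png

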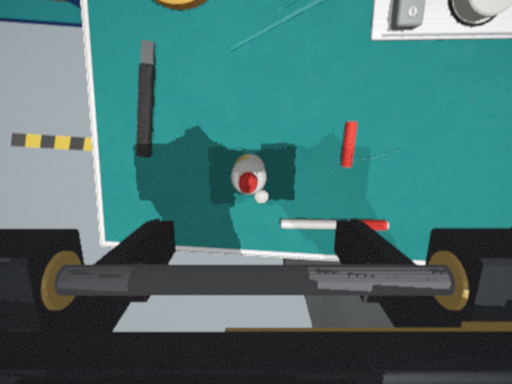

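View pics/t5.png

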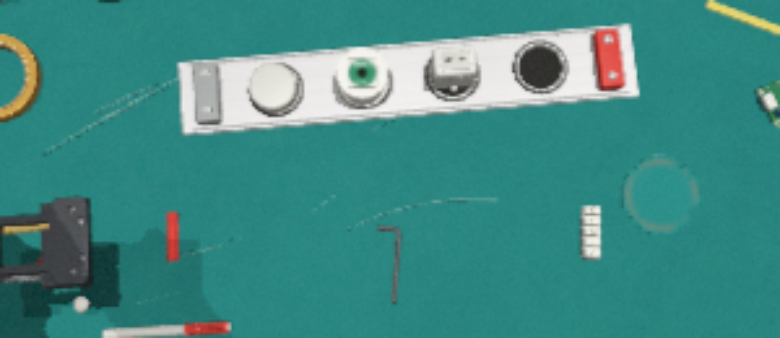

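The top view shows tin, reel and adapter on pads a, b and c, with pad d free beside the red block. The wrist view shows the flux bottle at (248,176) standing freely, with its measured axis at (0.423, 0.3277). Next I descend and grip its upper body.

```bash
python3 -m pendant '[[0.07,-0.24,0.3,0,0,0],[0,0,0.9,0,0,0],[0,0,0.95,0,0,0],[0,0,0.95,0,0,0],[0,0,0.95,0,0,0]]' >/dev/null; python3 -m pendant '[[0,0,0.9,0,0,0],[0,0,0.5,0,0,0],[0,0,0.25,0,0,0],[0,0,0,0,0,0],[0,0,0,0,0,0]]';python3 -m pendant '[[0,0,0,0,0,0],[0,0,0,0,0,0],[0,0,0,0,0,0],[0,0,0,0,0,0],[0,0,0,0,0,0]]' -1 12 >/dev/null;python3 -m pendant '[[0,0,0,0,0,0],[0,0,0,0,0,0],[0,0,0,0,0,0],[0,0,0,0,0,0],[0,0,0,0,0,0]]'
```

```text
clock: 24.57
tool_pos: [0.4228, 0.329, 0.044]
eef_rot: [0.999, 0.035, -0.001, -0.0]
contact_force: [0.2, -0.4, -0.2]
opening: 0.995
finger_force: 0.0
clock: 25.4
tool_pos: [0.4225, 0.3288, 0.044]
eef_rot: [0.999, 0.035, -0.001, -0.0]
contact_force: [1.0, -0.6, 0.5]
opening: 0.388
finger_force: 12.0
```

```bash
python3 -m pendant '[[0,0,-0.3,0,0,0],[0,0,-0.7,0,0,0],[0,0,-0.9,0,0,0],[0,0,-0.9,0,0,0],[0,0,-0.8,0,0,0]]' >/dev/null; python3 -m pendant '[[0,0,-0.6,0,0,0],[0,0,-0.2,0,0,0],[0,0,0,0,0,0],[0,0,0,0,0,0]]'
python3 - <<'E'
from h import *
go(.638,-.1725,.06)
p,W,M,f,c=world("wrist"); cv2.imwrite("pics/w6.png",p)
E
```

```text
clock: 26.15
tool_pos: [0.4224, 0.3288, 0.1537]
eef_rot: [0.999, 0.035, -0.001, -0.0]
contact_force: [0.7, -0.3, -1.0]
opening: 0.383
finger_force: 12.0
t 26.15 tcp [0.4224 0.3288 0.1537] yaw 0.070 tilt 0.0023 units [ 7.21 20.61  3.73]
```

View pics/w6.png

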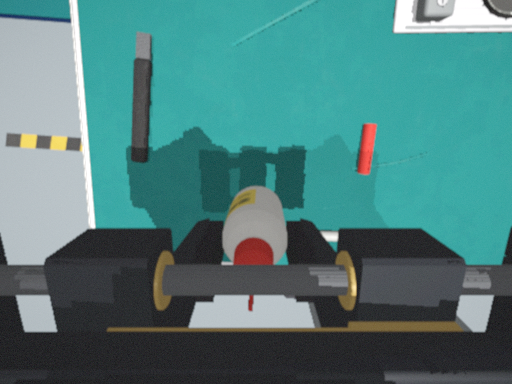

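The bottle hangs upright between the pads, with the cap at (253,255) and the needle clear behind the finger bar. I'll carry it to pad d.

```bash
python3 -m pendant '[[0.15,0.4,0,0,0,0],[0.25,0.7,0,0,0,0],[0.31,0.88,0,0,0,0],[0.31,0.88,0,0,0,0],[0.31,0.88,0,0,0,0]]' >/dev/null;python3 -m pendant '[[0.31,0.88,0,0,0,0],[0.31,0.88,0,0,0,0],[0.31,0.88,0,0,0,0],[0.31,0.88,0,0,0,0],[0.31,0.88,0,0,0,0]]' >/dev/null;python3 -m pendant '[[0.31,0.88,0,0,0,0],[0.31,0.88,0,0,0,0],[0.31,0.88,0,0,0,0],[0.31,0.88,0,0,0,0],[0.31,0.88,0,0,0,0]]' >/dev/null;python3 -m pendant '[[0.31,0.88,0,0,0,0],[0.31,0.88,0,0,0,0],[0.31,0.88,0,0,0,0],[0.31,0.88,0,0,0,0],[0.31,0.88,0,0,0,0]]' >/dev/null;python3 -m pendant '[[0.31,0.88,0,0,0,0],[0.31,0.88,0,0,0,0],[0.31,0.88,0,0,0,0],[0.31,0.88,0,0,0,0],[0.25,0.7,0,0,0,0]]' >/dev/null; python3 -m pendant '[[0.05,0.13,0,0,0,0],[0,0,0,0,0,0],[0,0,0,0,0,0],[0,0,0,0,0,0],[0,0,0,0,0,0]]'
python3 -c "
from h import *
go(.638,-.1725,.0505)"
```

```text
clock: 28.7
tool_pos: [0.6471, -0.1869, 0.1532]
eef_rot: [0.999, 0.036, -0.001, -0.001]
contact_force: [0.6, 0.0, -0.4]
opening: 0.381
finger_force: 12.0
t 28.70 tcp [ 0.6471 -0.1869  0.1532] yaw 0.072 tilt 0.0033 units [-0.31 -0.59  4.11]
```

Slight overshoot (one row too many), so I correct that and descend in steps.

```bash
python3 -m pendant '[[-0.15,-0.3,0,0,0,0],[-0.16,-0.29,0,0,0,0],[0,0,0.4,0,0,0],[0,0,0.8,0,0,0],[0,0,0.8,0,0,0]]' >/dev/null; python3 -m pendant '[[0,0,0.8,0,0,0],[0,0,0.5,0,0,0],[0,0,0.3,0,0,0],[0,0,0,0,0,0],[0,0,0,0,0,0]]' >/dev/null; python3 -m pendant '[[0,0,0,0,0,0],[0,0,0,0,0,0]]'
python3 -c "
from h import *
go(.638,-.1725,.0502)"
```

```text
clock: 29.7
tool_pos: [0.6394, -0.1751, 0.0646]
eef_rot: [0.999, 0.035, 0.0, 0.0]
contact_force: [-1.0, 0.3, -1.0]
opening: 0.385
finger_force: 12.0
t 29.70 tcp [ 0.6394 -0.1751  0.0646] yaw 0.070 tilt 0.0004 units [-0.05 -0.11  0.58]
```

```bash
python3 -m pendant '[[-0.04,-0.1,0.2,0,0,0],[0,0,0.2,0,0,0],[0,0,0.12,0,0,0],[0,0,0,0,0,0],[0,0,0,0,0,0]]'; python3 -m pendant '[[0,0,0.05,0,0,0],[0,0,0,0,0,0],[0,0,0,0,0,0]]'
```

```text
clock: 30.12
tool_pos: [0.6372, -0.1723, 0.0502]
eef_rot: [0.999, 0.035, -0.001, -0.0]
contact_force: [-0.0, 0.1, -0.9]
opening: 0.385
finger_force: 12.0
clock: 30.37
tool_pos: [0.6378, -0.1724, 0.0498]
eef_rot: [0.999, 0.035, -0.0, -0.0]
contact_force: [0.1, 0.4, 4.8]
opening: 0.383
finger_force: 12.0
```

```bash
python3 -m pendant '[[0,0,-0.05,0,0,0],[0,0,0,0,0,0],[0,0,0,0,0,0],[0,0,0,0,0,0],[0,0,0,0,0,0]]' 0.3;python3 -m pendant '[[0,0,-0.3,0,0,0],[0,0,-0.7,0,0,0],[0,0,-1,0,0,0],[0,0,-1,0,0,0],[0,0,-1,0,0,0]]' >/dev/null;python3 -m pendant '[[0,0,-1,0,0,0],[0,0,-1,0,0,0],[-1,0,0,0,0,0],[-1,0,0,0,0,0],[-1,0,0,0,0,0]]' >/dev/null; python3 -m pendant '[[-1,0.5,0,0,0,0],[-1,0.5,0,0,0,0],[-1,0.5,0,0,0,0],[-1,0.5,0,0,0,0],[0,0,0,0,0,0]]' > /dev/null; python3 -m pendant '[[0,1,0,0,0,0],[0,1,0,0,0,0],[0,1,0,0,0,0],[0,1,0,0,0,0],[0,0,0,0,0,0]]'
python3 - <<'E'
from h import *
p,W,M,f,c=world("top")
a=cv2.resize(p[130:210,170:370],None,fx=3.9,fy=3.9); q,_,_,_,_=world("scene"); b=cv2.resize(q[155:230,195:305],None,fx=3.5,fy=3.5)
o=np.zeros((600,780,3),np.uint8); o[:312]=a; o[312:312+b.shape[0],:b.shape[1]]=b; cv2.imwrite("pics/end.png",o)
for n,x,y,z0,z1 in(("tin",.6125,.1118,.022,.045),("reel",.6203,.017,.044,.06),("adapter",.6281,-.0778,.062,.074),("flux",.6357,-.1721,.03,.078)):
  g=(p.max(2)>80)&(abs(W[...,0]-x)<.035)&(abs(W[...,1]-y)<.035)&(W[...,2]>z0)&(W[...,2]<z1)
  Q=W[g];print(n,g.sum(),((Q.min(0)+Q.max(0))/2-[x,y,0]).round(4),np.ptp(Q,axis=0).round(3)) if g.sum() else print(n,0)
E
```

```text
clock: 30.78
tool_pos: [0.6371, -0.1723, 0.0501]
eef_rot: [0.999, 0.035, -0.001, -0.0]
contact_force: [-0.4, 0.5, 0.1]
opening: 0.652
finger_force: 0.0
clock: 32.45
tool_pos: [0.473, -0.3407, 0.2014]
eef_rot: [1.0, 0.031, -0.0, 0.003]
contact_force: [0.0, -0.5, -0.6]
opening: 0.646
finger_force: 0.0
tin 252 [-0.0009  0.0006  0.029 ] [0.049 0.047 0.014]
reel 299 [-0.0009 -0.0007  0.0507] [0.053 0.051 0.012]
adapter 173 [-0.0012 -0.0002  0.0675] [0.03  0.043 0.011]
flux 127 [-0.0013  0.      0.0539] [0.033 0.034 0.045]
```

View pics/end.png

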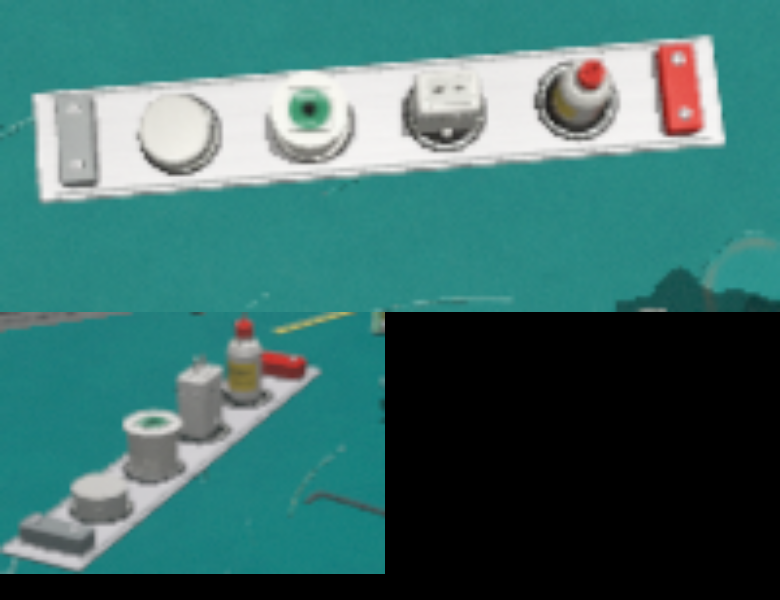

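All four stand upright on their pads: flux at (580,95) beside red, then adapter (448,105), reel (310,112) and tin (178,132) by grey. Each reads within 2 mm of its pad centre, and the arm is clear of everything. Handing in.

```bash
python3 -m pendant '[[0,0,0,0,0,0],[0,0,0,0,0,0],[0,0,0,0,0,0]]' >/dev/null; python3 -c "
from plant import r
print(r.finish_job())"
```

```text
the job is handed in; nothing more can be done
None
```

The job is handed in at about 33 s: from the red block, flux bottle, adapter, solder reel and tip tin each stood upright within about 2 mm of their pad centres in the last image; no verdict was returned.

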